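# Clamp the plaque through the engraver's hand window and start the cut

### The job

Reach down through the yellow-rimmed hand window in the clear hood of the engraving machine and press the clamp's red handle all the way down, so that the brass plaque is held for engraving; the hood is interlocked, so do not touch it anywhere. Then press the green start button on the control box fully in, let it go and move clear. Only press: pick nothing up, leave the red emergency stop alone, and do not disturb the plaque or the other things on the desk.

Things in the scene. Friction and masses are not known exactly. Their poses are not given: they have to be found in the camera images.
- hood: clear hood of the blue engraving machine, 320 x 272 mm, its level roof 232 mm above the desk; nothing of the machine stands higher. Origin on the desk under its middle; x points from the machine's front (the robot's side) to its rear, z up. Interlocked: neither roof, rim nor panes may be touched
- window (a point): centre of the open hand window in the hood's roof, at the roof's top face; axes as the hood's, 96 mm in front of its middle. The opening is 96 mm along x and 116 mm along y, with a flat yellow rim 6 mm thick
- clamp_handle (a joint): angle of the clamp's handle, rad: 0 raised, 0.33 fully down (level) on its stop; starts between 0 and 0.08. A stiff hinge: it stays where it is left, about 6 N down on the grip moves it
- handle_press (a point): where to press: on top of the handle's red grip, a bar 52 mm long (along the window's x) and 18 mm wide; 3 mm forward of its middle, 78 mm in front of the hinge. At the start 15 to 22 mm under the roof's top face, fully down 40 mm under it (192 mm above the desk); swinging down it also moves up to 9 mm forward (towards -x). Up to 15 mm left or right of the window's middle
- plaque: brass plaque, 68 x 90 x 4 mm, lying loose in the jig under the hood, origin under its centre; to be held by the clamp and not to be moved
- start_button (a joint): travel of the green start button, m: 0 up, 0.006 fully down; springs back. Fully down takes 5 N
- start_button_top (a point): centre of the top of the green start button, 28 mm across, pressed straight down, 73 mm above the desk; it stands on the grey control box (150 x 90 x 55 mm), which is on the left or on the right of the engraver
- stop_button (a joint): travel of the red emergency stop, m: 0 up; to be left alone
- stop_button_top (a point): centre of the top of the red emergency stop (38 mm across, yellow ring) on the same box, 75 mm from the start button and of the same height
- bird: a brass bird on a 52 mm engraved brass cube, 108 mm tall; origin at its underside
- bell: a brass hand bell, 62 mm across, 72 mm tall; origin at its underside
- glue: a white glue bottle with an orange cap, 40 mm across, 130 mm tall; origin at its underside
- pen_cup: a dark steel cup of pens, 76 mm across, 155 mm tall; origin at its underside
- books: a stack of three books, about 150 x 210 x 62 mm; origin at its underside
- brush: a hand brush lying down, 190 mm long; bystander, loose on the desk
- hammer: a hammer lying down, 240 mm long; bystander, loose on the desk
Not all that is in view belongs to the job. What is shaped like the bell but purple is not meant. Leave any pink look-alike of the part that bears start_button alone.

How it is judged:
On the way, in this order (a step that is already met when the one before it is completed fails the run):
1. the clamp's handle is pressed fully down (value of joint clamp_handle above 0.3 rad), for 0.2 s.
2. the green start button is pressed in with the clamp closed (value of joint start_button above 0.0045 m and value of joint clamp_handle above 0.3 rad), for 0.05 s.
At the end, for the whole second after the job is handed in: the handle is within 0.03 rad of its lower stop, the start button has been pressed (at least 4.5 mm) after that and is back up, the emergency stop is up, the plaque lies within 6 mm and every other loose thing within 15 mm of where it was (value of joint clamp_handle above 0.3 rad and value of joint each of start_button, stop_button below 0.001 m and distance of plaque from where it was at the start of the episode below 0.006 m and distance of each of bird, bell, glue, pen_cup, books, brush, hammer from where it was at the start of the episode below 0.015 m and linear speed of each of bird, bell, glue, pen_cup below 0.02 m/s); the robot touches nothing.
It fails at once if the hood is touched (contact force between anything else and hood above 0.5 N).
It fails at once if the start button is pressed while the clamp is open (value of joint start_button above 0.003 m and value of joint clamp_handle below 0.3 rad).
It fails at once if the emergency stop is pressed (value of joint stop_button above 0.002 m).
It fails at once if the plaque is shifted or lifted (distance of plaque from where it was at the start of the episode above 0.006 m).
It fails at once if another loose thing is moved, lifted or knocked over (distance of any of bird, bell, glue, pen_cup, books, brush, hammer from where it was at the start of the episode above 0.015 m or angle between any of bird, bell, glue, pen_cup's own z axis and vertical above 0.35 rad).
It also fails if it takes over 40 s, if anything falls off the work surface, if the arm or the gripper's body presses on something with over 40 N, if the wrist force passes 120 N, or if a joint passes its speed limit or range.

### The arm

A 7-joint arm with a two-finger parallel gripper is mounted at the origin on the work surface. World frame = base frame: x ahead of the robot, y to its left, z up, the work surface at z = 0. Lengths are in m, angles in rad, forces in N, time in s.
With the tool pointing down it reaches from about 0.35 to 0.9 m from the base axis. Payload 7.2 kg.
Tool frame: the origin (TCP) lies on the mounting face of the last link; the fingertips stand 173 mm ahead of it and the grasp point (between the pads) lies 155 mm ahead of it; y points along the fingers, x is the direction in which the jaws open and shut, and the axes are right-handed (so a half turn about y gives the same grasp; the last joint's range is limited). The gripper opens to 85 mm and grips with 20 to 120 N. Pads are 22 mm wide; open, the fingers measure 114 mm over their backs; the gripper's body (76 mm by 85 mm) begins 54 mm behind the grasp point. The pads swing forward as they close: fully open they stand 13 mm farther back than shut.
Start: joints at [1.105, 0.411, -0.013, 1.596, 0.006, 1.134, -0.082], TCP at [0.242, -0.576, 0.405] pointing down, gripper open.
Joint ranges: [-2.95, 2.95], [-0.29, 1.99], [-1.47, 1.44], [0.14, 2.54], [-1.03, 4.17], [0.13, 1.85], [-2.86, 2.86]. Speed limits (rad/s): [2.39, 2.39, 3.01, 3.01, 3.14, 3.14, 3.14].

### API

Orientations are given as a unit quaternion [x, y, z, w].
In Python, from cell import env gives the robot as it stands. The module is installed in compiled form; this text tells all that it offers.
- The arm moves only by the tool move_arm, never from a script. Its arguments are lists of equal length, an entry for each row: "dp": the shift along the tool's x, y, z in m, a list of three; "turn": the turn about the tool's y in degrees; "jaw": the closure, from -1 (fully open) to 1 (shut). A call has 1 to 5 rows; each row is the pose to reach, as a shift and turn from the pose commanded when the call began, along the tool's axes at that moment; what a row does not reach only later rows make up. A row lasts 1/10 s, in which the tool goes at most 50 mm and 8.59 degrees, less where a joint would pass 70% of its speed; a pose out of reach is approached as far as the arm can. A call with a gripper value outside its range is refused whole. The fingers move at their own pace and stop on an object; "grip_force" is the grip in N (left out, the last holds). Time passes only in rows, so rows that repeat a pose let the fingers close. It gives the time, the measured TCP pose, the force and the opening at its end, in the units of the state.
- env.get_state(): the state, without advancing time (a new reading comes with each control period).
- env.camera(name): name is "side" or "top"; returns (picture, depth): 400x640x3 uint8, red, green, blue; 400x640 float32, m along the optical axis (not along the pixel's ray), 0 where there is no reading.
- env.camera_model(name): a dict with "fx", "fy", "cx", "cy" (pixels), "R" (3x3) and "t" (3): a world point X has camera coordinates R X + t. Camera axes: x right, y down, z forward; pixel columns grow to the right and rows downward; lengths in m; the calibration is good to about 2 mm. A picture is of the moment at which its call begins. camera_model takes no time and is no camera call.
- env.sign_off(): hands the job in, once; it reports no verdict.
The state is a dict: "t": time; "joints": joint angles; "qd": joint speeds; "tau": joint torques, N m; "tcp_pos": TCP position; "eef_rot": TCP orientation; "ft_force": force on the tool from outside, world axes, zero at the start; "wrist_torque": the same for the moment, N m; "opening": finger opening in m.
Only numpy, scipy, OpenCV 4.12 (cv2) and the standard library are available. Lean on these libraries where they do the work, as an engineer would, in place of code of your own. Each camera call takes 0.05 s, during which the arm holds its last target. There are 200 camera calls.

## Working session

There is one attempt and no reset: what is moved stays moved. The work goes in short steps, Python scripts to look and compute and a tool call to move; the robot and the scene stay as the last step left them, time stands still between calls to the robot, and variables do not carry over. Pictures are saved under pics/ and viewed, about 8 in all and at most 12, crops included, and the job is handed in when it is done.

Besides the shell and the picture viewer there is one more tool, called in YAML: its name, and indented under it one key for each argument. move_arm: Moves the arm, as the interface text tells. Its arguments: {"type":"object","properties":{"dp":{"type":"array","items":{"type":"array","items":{"type":"number"}}},"turn":{"type":"array","items":{"type":"number"}},"jaw":{"type":"array","items":{"type":"number"}},"grip_force":{"type":"number"}},"required":["dp","turn","jaw"]}

```bash
mkdir -p pics; cat > h.py <<'E'
from cell import env
import numpy as np, cv2
def grab(n,tag):
    p,d=env.camera(n); cv2.imwrite(f'pics/{tag}.png',p[:,:,::-1]); np.savez(f'pics/{tag}.npz',p=p,d=d); return p,d
def ray(n,u,v,z):
    m=env.camera_model(n);R=np.array(m['R']);t=np.array(m['t'])
    c=-R.T@t; r=R.T@np.array([(u-m['cx'])/m['fx'],(v-m['cy'])/m['fy'],1]); return c+r*(z-c[2])/r[2]
def pix(n,X):
    m=env.camera_model(n);c=np.array(m['R'])@np.array(X)+np.array(m['t']);return m['fx']*c[0]/c[2]+m['cx'],m['fy']*c[1]/c[2]+m['cy']
E
python3 - <<'E'
from h import *
a,_=grab('top','top0');b,_=grab('side','side0')
for n in('top','side'):
    m=env.camera_model(n);print(n,m['fx'],-np.array(m['R']).T@m['t'],np.round(m['R'],2).tolist())
s=env.get_state();print(s)
E
```

```text
top 399.7249032549294 [ 0.36846075 -0.04844672  1.3988811 ] [[-0.02, -1.0, 0.01], [-0.99, 0.02, -0.11], [0.11, -0.01, -0.99]]
side 468.64632674229836 [-0.27491159 -1.12971474  1.21240918] [[0.82, -0.58, -0.01], [-0.37, -0.5, -0.78], [0.45, 0.64, -0.62]]
{'t': 0.1, 'joints': array([ 1.10478292,  0.41185053, -0.01268388,  1.59692407,  0.00557259,
        1.1342986 , -0.08220552]), 'qd': array([-0.00029636, -0.0009258 , -0.0004901 , -0.00293433, -0.00071545,
        0.00074599,  0.00047465]), 'tau': array([ 3.32914438e-03, -6.01830053e+01,  6.84716273e-01, -3.00088441e+01,
        1.40896387e-02,  6.46139437e-03,  1.59783184e-05]), 'tcp_pos': array([ 0.24203128, -0.57604137,  0.40393289]), 'eef_rot': array([-0.58868026,  0.39179026, -0.39090615,  0.58919294]), 'ft_force': array([-0.21496989,  0.13593761, -0.48889074]), 'wrist_torque': array([0.00697362, 0.07178509, 0.00437148]), 'opening': 0.08533282502314979}
```

View pics/top0.png

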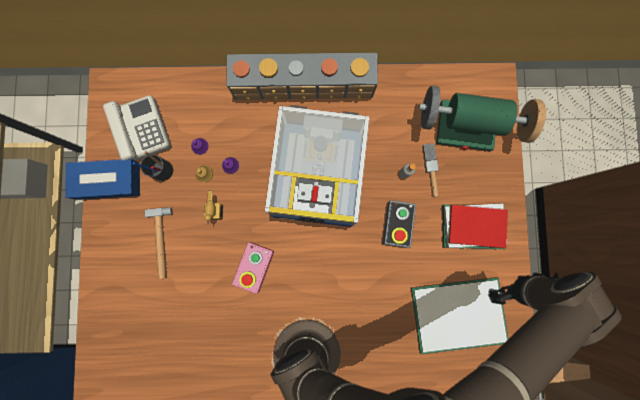

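View pics/side0.png

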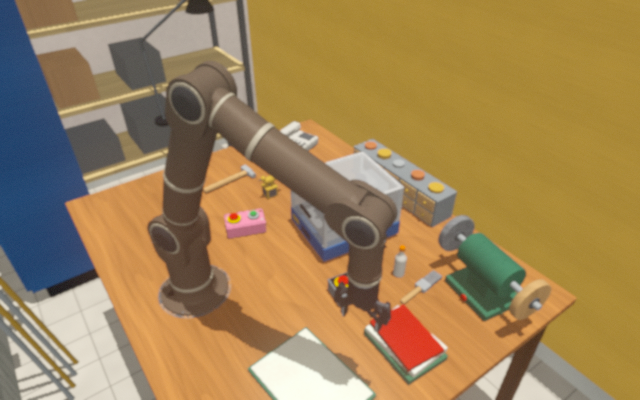

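Top view: hood at (318,165), its yellow window at about (307,197) with the red grip at (315,194). The real dark box is at (400,225), green at (403,213) and red stop at (400,236). The pink look-alike is at (253,268).

```bash
python3 - <<'E'
from h import *
from scipy.spatial.transform import Rotation as Ro
d=np.load('pics/top0.npz');p=d['p'];D=d['d'];h=cv2.cvtColor(p,cv2.COLOR_RGB2HSV)
def mask(lo,hi,box):
    m=cv2.inRange(h,lo,hi);k=np.zeros_like(m);x0,y0,x1,y1=box;k[y0:y1,x0:x1]=255;return m&k
def blob(m):
    c=max(cv2.findContours(m,0,2)[0],key=cv2.contourArea);return cv2.minAreaRect(c),cv2.contourArea(c),c
y=mask((20,120,100),(35,255,255),(260,165,365,228))
rim=mask((20,120,100),(35,255,255),(260,165,365,228))
r,a,c=blob(y);print('yellow',r,a)
for q in cv2.boxPoints(r):print(q,ray('top',*q,.232).round(4))
m=mask((0,150,90),(8,255,255),(290,178,340,210));r,a,c=blob(m);print('grip',r,a,ray('top',*r[0],.213).round(4),ray('top',*r[0],.217).round(4))
for q in cv2.boxPoints(r):print(q,ray('top',*q,.214).round(4))
print('depth grip',D[int(r[0][1]),int(r[0][0])])
g=mask((50,80,60),(85,255,255),(385,200,415,222));r,a,c=blob(g);print('green',r,a,ray('top',*r[0],.073).round(4))
g=mask((0,150,90),(8,255,255),(385,222,415,250));r,a,c=blob(g);print('red',r,a,ray('top',*r[0],.073).round(4))
for n,u,v,z in(('glue',408,165,.13),('cornerboxTL',392,202,.055)):print(n,ray('top',u,v,z).round(3))
s=env.get_state();print(Ro.from_quat(s['eef_rot']).as_matrix().round(3))
cv2.imwrite('pics/crop0.png',cv2.resize(p[95:255,255:425,::-1],None,fx=4,fy=3.7,interpolation=cv2.INTER_CUBIC)[:600])
E
```

```text
yellow ((313.3549499511719, 195.98292541503906), (84.59306335449219, 41.946006774902344), 6.709836959838867) 2141.0
[268.8976  211.87029] [0.4623 0.0967 0.232 ]
[273.7986 170.2116] [0.5856 0.082  0.232 ]
[357.8123  180.09557] [ 0.5523 -0.1658  0.232 ]
[352.9113  221.75426] [ 0.4295 -0.1483  0.232 ]
grip ((314.27996826171875, 193.5399932861328), (4.949747562408447, 15.414929389953613), 8.13010311126709) 58.5 [ 0.5166 -0.0365  0.213 ] [ 0.5161 -0.0366  0.217 ]
[310.73996 200.81999] [ 0.4948 -0.0257  0.214 ]
[312.91995 185.55998] [ 0.5406 -0.0328  0.214 ]
[317.81998 186.26   ] [ 0.5383 -0.0474  0.214 ]
[315.63998 201.52   ] [ 0.4925 -0.0402  0.214 ]
depth grip 1.1955998
green ((402.5, 212.5), (7.0, 7.0), 0.0) 36.0 [ 0.4661 -0.3279  0.073 ]
red ((399.5, 235.5), (9.0, 9.0), 90.0) 68.0 [ 0.39   -0.3151  0.073 ]
glue [ 0.615 -0.339  0.13 ]
cornerboxTL [ 0.504 -0.297  0.055]
[[ 0.387 -0.001  0.922]
 [-0.922  0.001  0.387]
 [-0.001 -1.    -0.   ]]
```

View pics/crop0.png

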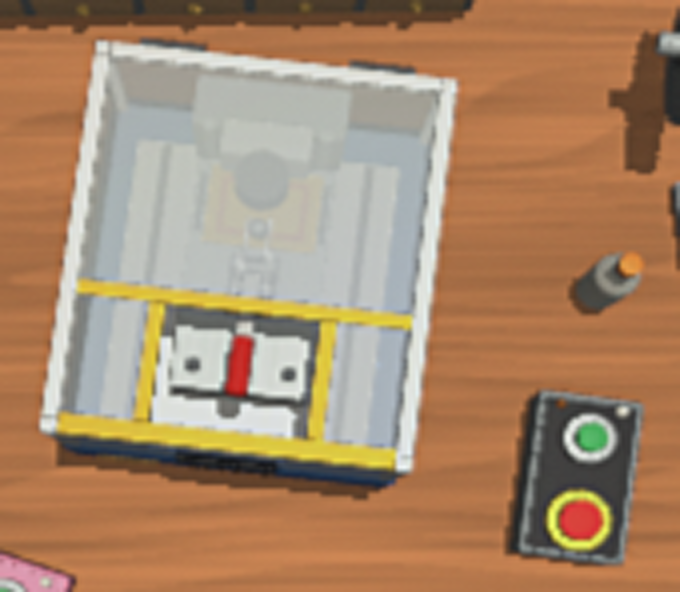

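```bash
python3 - <<'E'
from h import *
P=[(97,42),(455,82),(410,470),(42,430)]
W=np.array([ray('top',255+(x+.5)/4-.5,95+(y+.5)/3.7-.5,.232) for x,y in P]);print(W.round(4))
print([np.linalg.norm(W[i]-W[(i+1)%4]).round(4) for i in range(4)])
c=W.mean(0);ax=(W[0]+W[1]-W[2]-W[3]);ax/=np.linalg.norm(ax);yaw=np.arctan2(ax[1],ax[0]);print('c',c,'yaw',np.degrees(yaw),'win',c-.096*ax)
R=np.array([[np.cos(yaw),np.sin(yaw)],[-np.sin(yaw),np.cos(yaw)]])
for k in((.5161,-.0366),):print('grip rel win',R@(np.array(k)-(c-.096*ax)[:2]))
w=c-.096*ax
q=[w[:2]+R.T@np.array(o) for o in((.048,.058),(.048,-.058),(-.048,-.058),(-.048,.058))]
print('pred opening corners crop',[((u-255)*4,(v-95)*3.7) for u,v in (pix('top',[*a,.232]) for a in q)])
m=env.camera_model('top');D=np.load('pics/top0.npz')['d']
for u,v in((314,194),(314,189),(313,198),(330,150),(403,213),(402,200)):
    z=D[v,u];X=np.array(m['R']).T@(np.array([(u-m['cx'])/m['fx']*z,(v-m['cy'])/m['fy']*z,z])-m['t']);print(u,v,X.round(4))
E
```

```text
[[ 0.7815  0.0662  0.232 ]
 [ 0.7443 -0.2026  0.232 ]
 [ 0.4296 -0.1607  0.232 ]
 [ 0.4654  0.1077  0.232 ]]
[np.float64(0.2713), np.float64(0.3175), np.float64(0.2708), np.float64(0.3188)]
c [ 0.60520573 -0.04733252  0.232     ] yaw -7.539782409654722 win [ 0.51003575 -0.03473592  0.232     ]
grip rel win [ 0.00625642 -0.00105224]
pred opening corners crop [(np.float64(164.15015903092353), np.float64(302.24012959527204)), (np.float64(320.21098914333265), np.float64(318.96566641467274)), (np.float64(305.54901188395684), np.float64(438.21353690496727)), (np.float64(148.10969398489533), np.float64(421.26934806776575))]
314 194 [ 0.5149 -0.0357  0.2158]
314 189 [ 0.5304 -0.0359  0.2128]
313 198 [ 0.5026 -0.0326  0.2189]
330 150 [ 0.6432 -0.0852  0.2359]
403 213 [ 0.464  -0.3284  0.0781]
402 200 [ 0.5158 -0.3436 -0.0022]
```

move_arm:
  dp:
    - [0,-0.04,0]
    - [0,-0.07,0]
    - [0,-0.07,0]
    - [0,-0.07,0]
  turn: [8,16,24,30]
  jaw: [1,1,1,1]

```text
t: 0.5
tcp_pos: [0.2421, -0.5762, 0.4756]
eef_rot: [0.466, -0.531, 0.532, -0.466]
ft_force: [0.7, 0.7, -0.8]
opening: 0.0284
```

```bash
cat >> h.py <<'E'
from scipy.spatial.transform import Rotation as Ro
def delta(w,tip=None):
    s=env.get_state();R=Ro.from_quat(s['eef_rot']).as_matrix();print('R',R.round(3).tolist(),'tcp',s['tcp_pos'].round(4),'ft',s['ft_force'].round(2),'op',s['opening'])
    print('d tool',(R.T@(np.array(w)-s['tcp_pos'])).round(4))
E
python3 -c "
from h import *
delta([.512,-.036,.4756])"
```

```text
R [[-0.131, 0.001, 0.991], [-0.991, -0.001, -0.131], [0.001, -1.0, 0.001]] tcp [ 0.2421 -0.5762  0.4756] ft [ 0.69  0.74 -0.76] op 0.028355503983936586
d tool [-5.709e-01 -5.000e-04  1.968e-01]
```

move_arm:
  dp:
    - [-0.045,0,0.015]
    - [-0.09,0,0.031]
    - [-0.135,0,0.046]
    - [-0.18,0,0.062]
    - [-0.225,0,0.078]
  turn: [0,0,0,0,0]
  jaw: [1,1,1,1,1]

```text
t: 1.0
tcp_pos: [0.3481, -0.3608, 0.4745]
eef_rot: [-0.468, 0.531, -0.53, 0.468]
ft_force: [0.9, -0.1, -0.1]
opening: -0.0001
```

move_arm:
  dp:
    - [-0.045,0,0.015]
    - [-0.09,0,0.031]
    - [-0.135,0,0.046]
    - [-0.18,0,0.062]
    - [-0.225,0,0.078]
  turn: [0,0,0,0,0]
  jaw: [1,1,1,1,1]

```text
t: 1.5
tcp_pos: [0.4536, -0.1475, 0.4747]
eef_rot: [0.468, -0.53, 0.531, -0.467]
ft_force: [0.5, -0.2, 0.9]
opening: 0.0006
```

move_arm:
  dp:
    - [-0.045,0,0.015]
    - [-0.09,0,0.03]
    - [-0.121,0,0.041]
    - [-0.121,0,0.041]
    - [-0.121,0,0.041]
  turn: [0,0,0,0,0]
  jaw: [1,1,1,1,1]

```text
t: 2.0
tcp_pos: [0.5092, -0.034, 0.4741]
eef_rot: [-0.468, 0.53, -0.53, 0.468]
ft_force: [-0.2, -0.6, 0.5]
opening: 0.0002
```

```bash
python3 - <<'E'
from h import *
delta([.512,-.036,.4756])
a,_=grab('top','top1');b,_=grab('side','side1')
cv2.imwrite('pics/c1.png',np.hstack([cv2.resize(b[120:320,240:440,::-1],(560,560),interpolation=2),cv2.resize(a[120:250,270:330,::-1],(240,560))]))
print(pix('side',[.51,-.035,.232]))
E
```

```text
R [[-0.124, -0.001, 0.992], [-0.992, -0.0, -0.124], [0.0, -1.0, -0.001]] tcp [ 0.5092 -0.034   0.4741] ft [-0.19 -0.6   0.51] op 0.00017707094325747125
d tool [ 0.0016 -0.0015  0.003 ]
(np.float64(321.5343826019324), np.float64(186.99064881240272))
```

View pics/c1.png

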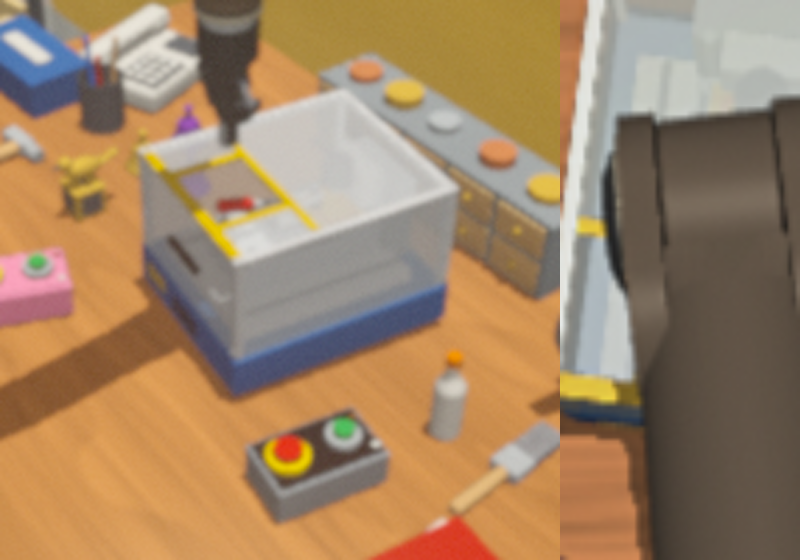

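Side crop: the shut fingertips at about (230,138) stand above the window. The red grip is inside the rim at (237,205), and the true control box is clear, green at (343,430).

```bash
python3 - <<'E'
from h import *
p=np.load('pics/side1.npz')['p'];h=cv2.cvtColor(p,cv2.COLOR_RGB2HSV)
def cen(lo,hi,b):
    x0,y0,x1,y1=b;m=cv2.inRange(h,lo,hi)[y0:y1,x0:x1];c=max(cv2.findContours(m,0,2)[0],key=cv2.contourArea);M=cv2.minAreaRect(c);return M[0][0]+x0,M[0][1]+y0,M[1]
g=cen((0,140,70),(8,255,255),(310,185,340,205));print('grip',g,ray('side',g[0],g[1],.213).round(4))
g=cen((50,80,60),(85,255,255),(350,262,375,285));print('green',g,ray('side',g[0],g[1],.073).round(4))
print('tip pred',pix('side',[.509,-.034,.301]))
E
```

```text
grip (323.5, 192.5, (3.0, 11.0)) [ 0.5114 -0.045   0.213 ]
green (363.0, 272.0, (6.0, 6.0)) [ 0.468  -0.3274  0.073 ]
tip pred (np.float64(321.0479760813269), np.float64(170.8240699195901))
```

move_arm:
  dp:
    - [0.002,0.02,0.002]
    - [0.003,0.04,0.003]
    - [0.003,0.057,0.003]
    - [0.003,0.065,0.003]
    - [0.003,0.065,0.003]
  turn: [0,0,0,0,0]
  jaw: [1,1,1,1,1]

```text
t: 2.6
tcp_pos: [0.5113, -0.0389, 0.4089]
eef_rot: [-0.468, 0.531, -0.53, 0.467]
ft_force: [-0.2, -0.8, 0.5]
opening: 0.0001
```

```bash
python3 - <<'E'
from h import *
delta([.512,-.037,.365])
b,_=grab('side','side2')
cv2.imwrite('pics/c2.png',cv2.resize(b[130:230,270:390,::-1],(720,600),interpolation=2))
E
```

```text
R [[-0.127, -0.002, 0.992], [-0.992, -0.0, -0.127], [0.0, -1.0, -0.002]] tcp [ 0.5113 -0.0389  0.4089] ft [-0.17 -0.78  0.46] op 7.223476870125007e-05
d tool [-0.002   0.0439  0.0006]
```

View pics/c2.png

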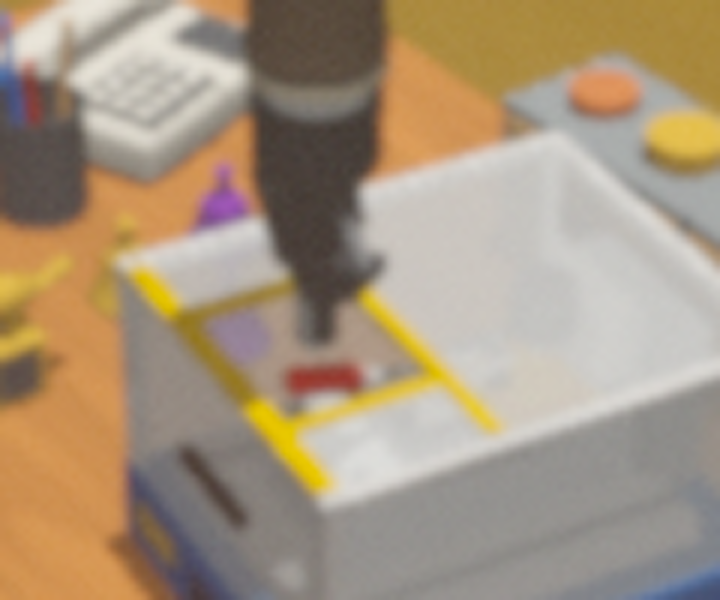

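The fingertips at (317,335) hang over the grip at (322,378), well inside the rim. Pressing.

move_arm:
  dp:
    - [-0.001,0.01,0]
    - [-0.001,0.02,0]
    - [-0.001,0.026,-0.001]
    - [-0.001,0.032,-0.003]
    - [-0.001,0.037,-0.005]
  turn: [0,0,0,0,0]
  jaw: [1,1,1,1,1]

```text
t: 3.15
tcp_pos: [0.5071, -0.0361, 0.3725]
eef_rot: [0.467, -0.53, 0.531, -0.468]
ft_force: [1.5, -0.8, 3.5]
opening: -0.0005
```

move_arm:
  dp:
    - [0,0.004,-0.002]
    - [0,0.008,-0.003]
    - [0,0.008,-0.003]
    - [0,0.008,-0.003]
  turn: [0,0,0,0]
  jaw: [1,1,1,1]

```text
t: 3.55
tcp_pos: [0.5046, -0.0358, 0.3654]
eef_rot: [0.467, -0.53, 0.531, -0.468]
ft_force: [1.9, -0.2, 6.8]
opening: 0.0002
```

move_arm:
  dp:
    - [0,0.002,0]
    - [0,0.004,0]
    - [0,0.004,0]
    - [0,0.004,0]
  turn: [0,0,0,0]
  jaw: [1,1,1,1]

```text
t: 3.95
tcp_pos: [0.5044, -0.0355, 0.365]
eef_rot: [0.467, -0.529, 0.532, -0.468]
ft_force: [-11.3, -1.0, 39.6]
opening: 0.0
```

Hard stop reached. Lifting out straight up.

move_arm:
  dp:
    - [0,-0.004,0]
    - [0,-0.02,0]
    - [0,-0.06,0]
    - [0,-0.1,0]
    - [0,-0.11,0]
  turn: [0,0,0,0,0]
  jaw: [1,1,1,1,1]

```text
t: 4.45
tcp_pos: [0.5043, -0.0355, 0.4743]
eef_rot: [0.466, -0.529, 0.532, -0.469]
ft_force: [0.4, 0.3, 0.1]
opening: -0.0002
```

```bash
python3 - <<'E'
from h import *
delta([.467,-.328,.47])
b,_=grab('side','side3')
cv2.imwrite('pics/c3.png',cv2.resize(b[130:230,270:390,::-1],(720,600),interpolation=2))
E
```

```text
R [[-0.125, 0.005, 0.992], [-0.992, -0.0, -0.125], [-0.0, -1.0, 0.005]] tcp [ 0.5043 -0.0355  0.4743] ft [0.41 0.35 0.08] op -0.00017530214551783924
d tool [ 0.2948  0.0042 -0.0003]
```

View pics/c3.png

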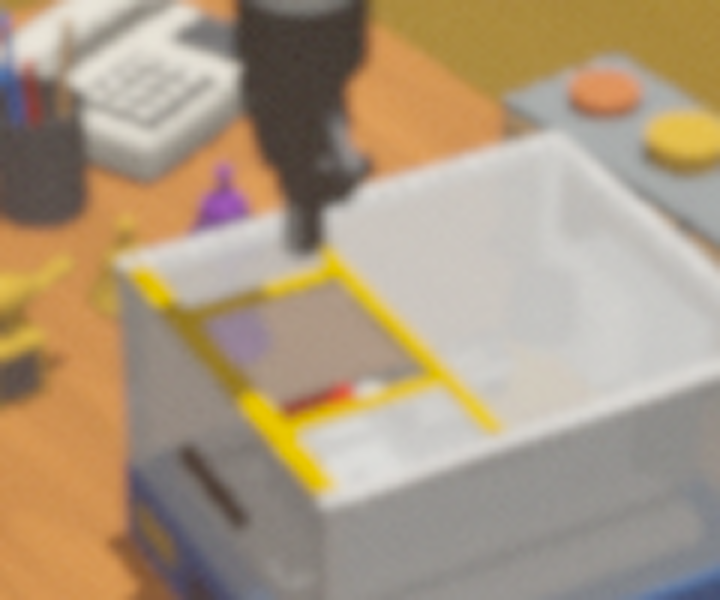

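The grip is now low behind the right rim at (320,397); the stop was felt at tip height 192 mm as specified. On to the button.

move_arm:
  dp:
    - [0.048,0,0]
    - [0.096,0,0]
    - [0.144,0,0]
    - [0.192,0,0]
    - [0.24,0,0]
  turn: [0,0,0,0,0]
  jaw: [1,1,1,1,1]

```text
t: 5.0
tcp_pos: [0.4729, -0.2756, 0.4689]
eef_rot: [-0.468, 0.531, -0.53, 0.467]
ft_force: [1.0, 0.2, 0.3]
opening: -0.0002
```

move_arm:
  dp:
    - [0.04,0,0]
    - [0.055,0.03,0]
    - [0.055,0.08,0]
    - [0.055,0.13,0]
    - [0.055,0.15,0]
  turn: [0,0,0,0,0]
  jaw: [1,1,1,1,1]

```text
t: 5.5
tcp_pos: [0.4645, -0.3273, 0.3141]
eef_rot: [-0.468, 0.534, -0.527, 0.466]
ft_force: [-0.6, 0.6, 0.3]
opening: -0.0002
```

```bash
python3 - <<'E'
from h import *
delta([.467,-.328,.239])
b,_=grab('side','side4')
cv2.imwrite('pics/c4.png',cv2.resize(b[190:310,300:440,::-1],(700,600),interpolation=2))
E
```

```text
R [[-0.126, -0.008, 0.992], [-0.992, 0.005, -0.126], [-0.004, -1.0, -0.009]] tcp [ 0.4645 -0.3273  0.3141] ft [-0.61  0.57  0.32] op -0.0001618656141130625
d tool [0.0006 0.0751 0.0032]
```

View pics/c4.png

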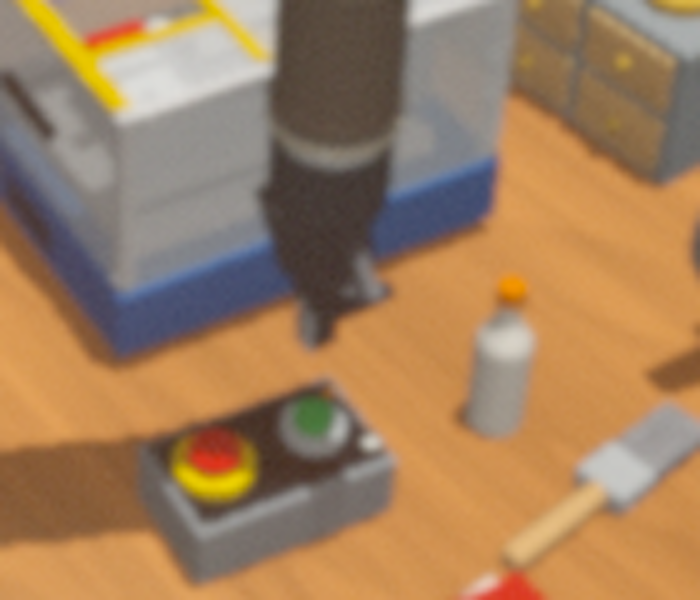

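Shut fingertips at (315,340), straight above the green button at (313,415). The stop at (213,455) and the glue at (500,370) are clear.

move_arm:
  dp:
    - [0,0.03,0.002]
    - [0.001,0.055,0.003]
    - [0.001,0.063,0.003]
    - [0.001,0.069,0.003]
    - [0.001,0.073,0.003]
  turn: [0,0,0,0,0]
  jaw: [1,1,1,1,1]

```text
t: 6.05
tcp_pos: [0.4698, -0.3298, 0.248]
eef_rot: [-0.468, 0.53, -0.53, 0.468]
ft_force: [-1.3, 1.3, 2.9]
opening: 0.0004
```

move_arm:
  dp:
    - [0,0.002,0]
    - [0,0.004,0]
    - [0,0.004,0]
  turn: [0,0,0]
  jaw: [1,1,1]

```text
t: 6.35
tcp_pos: [0.4698, -0.3298, 0.2446]
eef_rot: [0.468, -0.53, 0.531, -0.468]
ft_force: [-2.4, 1.4, 4.8]
opening: -0.0001
```

move_arm:
  dp:
    - [0,0.002,0]
    - [0,0.004,0]
    - [0,0.004,0]
  turn: [0,0,0]
  jaw: [1,1,1]

```text
t: 6.65
tcp_pos: [0.4699, -0.3297, 0.2439]
eef_rot: [0.468, -0.53, 0.531, -0.468]
ft_force: [-11.4, 7.5, 37.2]
opening: -0.0002
```

```bash
python3 - <<'E'
from h import *
b,_=grab('side','side5')
cv2.imwrite('pics/c5.png',cv2.resize(b[240:310,320:390,::-1],(600,600),interpolation=2))
print(env.get_state()['ft_force'],env.get_state()['wrist_torque'])
E
```

```text
[-12.73802162   7.9916289   36.27135233] [ 1.79408578  2.90568779 -0.03377712]
```

View pics/c5.png

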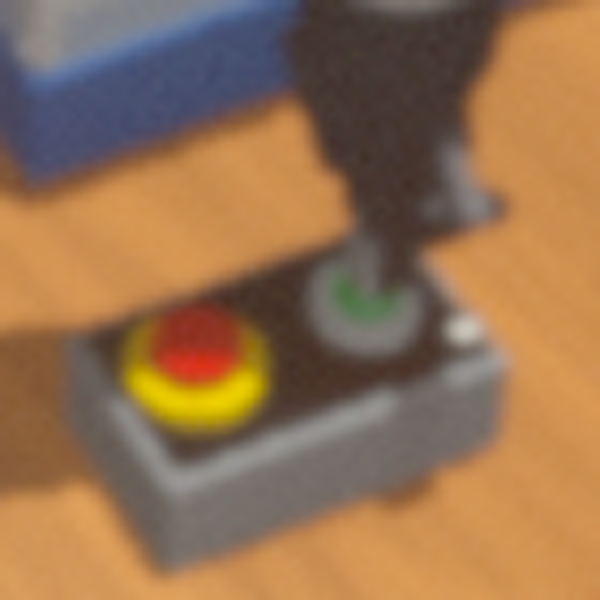

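The fingers rest a little rearward on the green button (365,285). The stop came 4 mm higher than nominal, so I release, shift about 4 mm forward, and press again for certainty.

move_arm:
  dp:
    - [0,-0.01,0]
    - [-0.001,-0.02,-0.004]
    - [-0.001,-0.02,-0.004]
    - [-0.001,-0.02,-0.004]
  turn: [0,0,0,0]
  jaw: [1,1,1,1]

```text
t: 7.1
tcp_pos: [0.4659, -0.3285, 0.2599]
eef_rot: [0.467, -0.53, 0.531, -0.468]
ft_force: [0.3, -0.3, 0.3]
opening: -0.0
```

move_arm:
  dp:
    - [0,0.004,0]
    - [0,0.007,0]
    - [0,0.01,0]
    - [0,0.01,0]
  turn: [0,0,0,0]
  jaw: [1,1,1,1]

```text
t: 7.5
tcp_pos: [0.4659, -0.3282, 0.2489]
eef_rot: [-0.468, 0.531, -0.53, 0.467]
ft_force: [-0.3, 0.9, 1.2]
opening: 0.0003
```

move_arm:
  dp:
    - [0,0.001,0]
    - [0,0.002,0]
    - [0,0.002,0]
  turn: [0,0,0]
  jaw: [1,1,1]

```text
t: 7.8
tcp_pos: [0.4658, -0.3282, 0.2476]
eef_rot: [-0.468, 0.531, -0.53, 0.468]
ft_force: [-2.0, 1.6, 2.7]
opening: -0.0002
```

move_arm:
  dp:
    - [0,0.002,0]
    - [0,0.002,0]
  turn: [0,0]
  jaw: [1,1]

```text
t: 8.0
tcp_pos: [0.4659, -0.3283, 0.2456]
eef_rot: [-0.468, 0.53, -0.53, 0.468]
ft_force: [-1.5, 1.0, 4.3]
opening: 0.0001
```

Force rises about 0.9 N/mm from contact at 0.250 m. That puts 6 mm and 5 N at 0.244 m, exactly where the stop was, so the button does travel fully. I'll finish this press and leave.

move_arm:
  dp:
    - [0,0.002,0]
    - [0,0.003,0]
    - [0,0.003,0]
  turn: [0,0,0]
  jaw: [1,1,1]

```text
t: 8.3
tcp_pos: [0.466, -0.3283, 0.2443]
eef_rot: [0.468, -0.53, 0.531, -0.468]
ft_force: [-7.4, 4.1, 19.5]
opening: 0.0002
```

move_arm:
  dp:
    - [0,-0.02,0]
    - [0,-0.06,0]
    - [0,-0.11,0]
    - [0,-0.16,0]
    - [0,-0.2,0]
  turn: [0,0,0,0,0]
  jaw: [1,1,1,1,1]

```text
t: 8.8
tcp_pos: [0.4662, -0.3285, 0.4457]
eef_rot: [0.467, -0.529, 0.532, -0.468]
ft_force: [0.6, -0.5, 0.0]
opening: 0.0003
```

move_arm:
  dp:
    - [0.04,0,0]
    - [0.08,0,0]
    - [0.12,0,0]
    - [0.12,0,0]
    - [0.12,0,0]
  turn: [0,0,0,0,0]
  jaw: [1,1,1,1,1]

```text
t: 9.3
tcp_pos: [0.4506, -0.4484, 0.4419]
eef_rot: [-0.467, 0.531, -0.531, 0.467]
ft_force: [0.5, 1.1, 0.3]
opening: -0.0003
```

```bash
python3 - <<'E'
from h import *
a,_=grab('top','top6')
cv2.imwrite('pics/c6.png',cv2.resize(a[95:255,140:440,::-1],(800,427),interpolation=2))
s=env.get_state();print(s['ft_force'],s['tcp_pos'])
E
```

```text
[-0.2028313  -0.2100587   0.07593098] [ 0.45120102 -0.44714064  0.44210987]
```

View pics/c6.png

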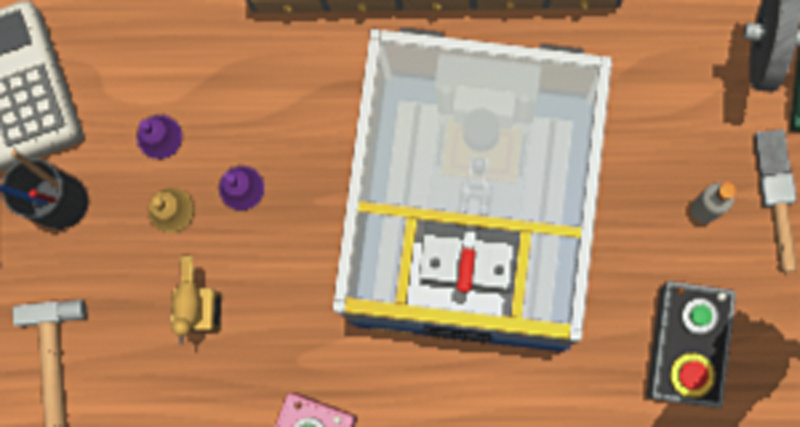

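The handle is down and has moved forward, (465,270) in the crop. The green button (700,315) is free and the other things are in place. I'll check the grip's height from depth, then hand in.

```bash
python3 - <<'E'
from h import *
m=env.camera_model('top');D=np.load('pics/top6.npz')['d']
for u,v in((314,193),(314,197),(313,201)):
    z=D[v,u];print((np.array(m['R']).T@(np.array([(u-m['cx'])/m['fx']*z,(v-m['cy'])/m['fy']*z,z])-m['t'])).round(4))
print(env.sign_off())
E
```

```text
[ 0.5209 -0.0355  0.192 ]
[ 0.5087 -0.0353  0.192 ]
[ 0.4967 -0.0321  0.1903]
the job is handed in; nothing more can be done
None
```

I pressed the clamp's red handle down to its stop through the hand window, then pressed the green start button, released it, moved clear and handed the job in at about 9.4 s of robot time.

- **Clamp:** the last depth reading shows the grip level at about 192 mm, which is its specified height when fully down. While pressing I felt a hard stop, 39.6 N at the wrist.
- **Hood:** the fingers stayed inside the window on the way in and out. The only forces felt were from the handle.
- **Start button:** I pressed it twice, both times after the clamp was closed. The force rose evenly to about 5 N over 6 mm and then met a hard stop, so it was fully in.
- **End state:** with the arm clear, the wrist force was near zero. In the final top view the button looks released, the emergency stop is untouched and nothing in view looks moved. The books were outside that crop. I did not measure the plaque's position separately.

**Disagreement:** the button bottomed out with the fingertips about 4 mm higher than the given heights imply. That is why I shifted the fingers about 4 mm and pressed a second time, and it stopped at the same height.

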